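# Snap the stop clip onto the camera rail and press the carriage home

## Task

Take the larger of the two grey snap clips, press it mouth-down over the bare part of the rail's bar until it snaps fully on (about 10 N will do; do not force it with 40 N), then slide it along the bar so that it pushes the black carriage right up to the end collar. Press it home firmly but gently, with about 10 N on the carriage for a moment, never 25 N, and push the carriage with the clip only; then let go, leaving the clip upright and touching the carriage and the other things where they are.

Things in the scene. Friction and masses are not known exactly. Their poses are not given: they have to be found in the camera images.
- rail: Fixed aluminium camera rail: base plate 70 x 310 x 8 mm, end posts at its y = -145 and +145 mm (83 mm high) and a round steel bar, 15 mm in diameter, along its y axis, bar axis 70 mm above the desk. A fixed dark end collar, 28 mm in diameter, is on the bar from y = +125 mm to the +y post (robot's left). Origin: centre of the underside; z up.
- carriage: Black block on the bar, 36 x 40 x 32 mm (40 mm along the bar), top 19 mm above the bar axis, side knob at -x. Slides with about 2.5 N friction, stays where left. Origin: its centre, on the bar axis; axes as the rail's. Starts 30 to 80 mm short of the collar; home at y = +105 mm of the rail's frame. The bar between it and the -y post is bare.
- carriage_face (a point): Centre of the carriage's -y end face (on the bar axis), the face that the clip pushes; 20 mm from the carriage's centre.
- clip: The larger grey plastic snap clip (loose, about 70 g), C-shaped with its mouth down: stands on its two lips, 34 mm wide (x), 28 mm long (y), 78 mm high. Two sprung jaws leave a 12 mm gap behind flared lips about 25 mm apart. Origin: centre of the underside; z up, y along the bore; both ends alike.
- clip_tab (a point): Centre of the clip's upright grip tab, 56 mm above its underside. The tab is 16 mm (x) by 18 mm (y) and 44 mm high; hold it from above here, fingertips at most 20 mm below this point so that they clear the carriage's top.
- clip_bore (a point): Centre of the clip's bore, 15 mm above its underside. Fully on, it is within 1 mm of the bar axis, its saddle resting on the bar. The end faces are 14 mm to either side along y. Pressed straight down, the jaws open and snap round the bar at about 10 N; it then grips the bar and slides along it against 3 to 6 N of friction.
- small_clip: The smaller grey snap clip for a thinner bar (loose, a bystander, not to be used), same shape, 22 x 20 x 52 mm. Origin: centre of the underside.
- spare_battery: Loose dark camera battery, 52 x 36 x 16 mm, a bystander lying flat. Origin: centre of the underside.
- matchbox: Loose matchbox lying flat, 36 x 53 x 16 mm, a bystander. Origin: centre of the underside.
- filter_case: Loose flat square grey filter case, 82 x 82 x 13 mm, a bystander. Origin: centre of the underside.
Things that resemble listed ones, but are neither listed nor needed, are in the scene too. What is shaped like the clip but yellow is not meant.

How it is judged:
On the way, in this order (a step that is already met when the one before it is completed fails the run):
1. the larger clip is fully on the bare bar, the carriage still at least 20 mm short of the collar (x of clip_bore in the frame of rail between -0.003 and 0.003 m and z of clip_bore in the frame of rail between 0.067 and 0.073 m and angle between the y axis of clip and the y axis of rail, either way round below 0.1 rad and y of carriage in the frame of rail below 0.085 m), for 0.1 s.
2. the clip presses the carriage against the collar with more than 5 N (x of clip_bore in the frame of rail between -0.003 and 0.003 m and z of clip_bore in the frame of rail between 0.067 and 0.073 m and angle between the y axis of clip and the y axis of rail, either way round below 0.1 rad and y of carriage in the frame of rail above 0.1037 m and contact force between clip and carriage above 5 N), for 0.15 s.
At the end, for the whole second after the job is handed in: The larger clip is fully on the bar (bore within 3 mm of the bar axis sideways and in height, along the bar within 0.1 rad), upright within 0.2 rad, at rest, with less than 2 mm between it and the carriage, and the carriage is within 1.3 mm of the end collar (x of clip_bore in the frame of rail between -0.003 and 0.003 m and z of clip_bore in the frame of rail between 0.067 and 0.073 m and angle between the y axis of clip and the y axis of rail, either way round below 0.1 rad and y of carriage in the frame of rail above 0.1037 m and y of clip_bore in the frame of carriage between -0.036 and -0.031 m and angle between clip's own z axis and vertical below 0.2 rad and linear speed of clip below 0.01 m/s); the robot touches nothing.
It fails at once if the clip presses on the carriage with more than 25 N (contact force between clip and carriage above 25 N).
It fails at once if the clip is forced against the rail with more than 45 N (contact force between clip and rail above 45 N).
It fails at once if the fingers push the carriage (contact force between the fingers and carriage above 2 N).
It fails at once if the smaller clip, battery, matchbox or filter case is moved more than 20 mm (distance of any of small_clip, spare_battery, matchbox, filter_case from where it was at the start of the episode above 0.02 m).
It also fails if it takes over 61 s, if anything falls off the work surface, if the arm or the gripper's body presses on something with over 40 N, if the wrist force passes 120 N, or if a joint passes its speed limit or range.

## Robot

A 6-joint arm with a two-finger parallel gripper is mounted at the origin on a cart in front of the work surface, level with it; the furniture and walls round the work are solid. World frame = base frame: x ahead of the robot, y to its left, z up, the work surface at z = 0. Lengths are in m, angles in rad, forces in N, time in s.
With the tool pointing down it reaches from about 0.375 to 0.925 m from the base axis. Payload 5.7 kg.
Tool frame: the origin (TCP) lies midway between the tips of the shut fingers; the grasp point (between the pads) lies 19 mm behind it; z points along the fingers, y is the line along which they close (so a half turn about z gives the same grasp; the last joint's range is limited). The gripper opens to 88 mm and grips with 3 to 60 N. Pads are 20 mm wide; open, the fingers measure 115 mm over their backs; the gripper's body (75 mm by 178 mm) begins 61 mm behind the grasp point.
Start: joints at [-1.38, 0.359, 1.51, -0, 1.272, -0.115], TCP at [0.181, -0.572, 0.223] pointing down, gripper open.
Joint ranges: [-2.97, 2.97], [-1.01, 2.36], [0.21, 2.38], [-0.96, 4.11], [0.2, 2.71], [-2.98, 2.98]. Speed limits (rad/s): [2.39, 2.39, 3.14, 3.14, 3.14, 3.14].

## Interface

Orientations are given as a unit quaternion [x, y, z, w].
In Python, from bench import move_ptp, servo_line, goto_joints, move_gripper, sleep, inverse_kinematics, capture, PlanningError, close_job, spot_in, silhouettes, current_clock, current_joint_pos, current_qvel, current_joint_torque, current_position, current_orientation, current_force, current_torque, current_finger_gap, current_grip_force gives the robot as it stands. Calls block until the motion is done:
- move_ptp(position, orientation): joint-space move of the TCP to a pose.
- servo_line(position, orientation=None, rate=0.15, contact_N=None): straight line of the TCP; orientation=None keeps the orientation; rate is the mean speed in m/s. With contact_N (N) it stops when the force on the tool has changed by that much, and returns True; else False.
- goto_joints(angles): joint-space move.
- move_gripper(opening): finger opening in m; the grip force is fixed at half the most; returns when the fingers have stopped.
- sleep(seconds).
- inverse_kinematics(position, orientation): joint angles nearest the present ones, or None.
- capture(name): name is "side" or "top" or "wrist"; returns a dict with "image" (420x560x3 uint8, blue, green, red), "range_z" (420x560 float32, m along the optical axis (not along the pixel's ray), 0 where there is no reading), "intrinsics" (3x3 intrinsics, pixels), "R" (3x3) and "t" (3): a world point X has camera coordinates R X + t. Camera axes: x right, y down, z forward; pixel columns grow to the right and rows downward; lengths in m; the calibration is good to about 2 mm. A picture is of the moment at which its call begins.
A pose or a line that the arm cannot do raises PlanningError and nothing moves.
- close_job(): hands the job in; it is judged then, once.
Trained networks look in the newest picture that a camera, given by its name, has taken for a name from the list of things; names that differ only in an ending like _2 or _b are one class to them, and where a whole thing is asked for, a point or a joint stands for the part that bears it (a point fixed in the world has none). Each returns a list of dicts, best first, with "conf" (0 to 1); they miss things now and then, are a little off and sometimes report something else, mostly with a low value. They report only what shows in the picture. A call takes as long as a camera call. They do not tell look-alikes from the thing itself.
- spot_in(camera, query): "xy" ([column, row] in pixels, amid what is visible of it).
- silhouettes(camera, query): "region" (420x560 bool, what is visible of it) and "xy" ([column, row] in pixels, amid what is visible of it).
Readings, each from a call of its own:
- current_clock(): time.
- current_joint_pos(): joint angles.
- current_qvel(): joint speeds.
- current_joint_torque(): joint torques, N m.
- current_position(): TCP position.
- current_orientation(): TCP orientation.
- current_force(): force on the tool from outside, world axes, zero at the start.
- current_torque(): the same for the moment, N m.
- current_finger_gap(): finger opening in m.
- current_grip_force(): force on a finger pad.
Only numpy, scipy, OpenCV 4.12 (cv2) and the standard library are available. Lean on these libraries where they do the work, as an engineer would, in place of code of your own. Each camera call takes 0.05 s, during which the arm holds its last target. There are 200 camera calls.

## Working session

There is one attempt and no reset: what is moved stays moved. The work goes in short steps, each a Python script; the robot and the scene stay as the last script left them, time stands still between calls to the robot, and variables do not carry over. Pictures are saved under pics/ and viewed, at most 10 in all, crops included, and the job is handed in when it is done.

```bash
mkdir -p pics; cat > h.py <<'E'
import numpy as np, cv2
from bench import *
def world(c,mask):
    v,u=np.nonzero(mask&(c["range_z"]>0)); z=c["range_z"][v,u]; K=c["intrinsics"]
    P=np.c_[(u-K[0,2])*z/K[0,0],(v-K[1,2])*z/K[1,1],z]
    return (P-c["t"])@c["R"]
E
python3 - <<'E'
from h import *
ims=[]
for n in("side","top"):
    c=capture(n); cv2.imwrite(f"pics/{n}.png",c["image"]); print(n,"cam at",(-c["R"].T@c["t"]).round(3))
    np.savez(f"{n}.npz",**c)
    for q in("rail","carriage","clip","small_clip","spare_battery","matchbox","filter_case"):
        for d in silhouettes(n,q)[:4]:
            P=world(c,d["region"])
            if len(P)<5: continue
            print(q,round(d["conf"],2),np.round(d["xy"]),len(P),"med",np.median(P,0).round(3),"lo",np.percentile(P,2,0).round(3),"hi",np.percentile(P,98,0).round(3))
print(current_clock(),current_orientation())
E
```

```text
side cam at [ 0.407 -0.787  0.41 ]
rail 0.76 [328. 228.] 2639 med [0.583 0.005 0.011] lo [ 0.553 -0.113  0.006] hi [0.617 0.18  0.089]
rail 0.19 [273. 209.] 355 med [0.461 0.106 0.036] lo [0.445 0.095 0.002] hi [0.481 0.161 0.08 ]
carriage 0.15 [322. 198.] 301 med [0.577 0.056 0.08 ] lo [0.551 0.046 0.038] hi [0.603 0.179 0.09 ]
clip 0.89 [271. 210.] 371 med [0.461 0.106 0.035] lo [0.444 0.095 0.001] hi [0.481 0.144 0.08 ]
clip 0.83 [232. 216.] 267 med [0.37  0.081 0.037] lo [0.354 0.074 0.003] hi [0.384 0.147 0.08 ]
clip 0.65 [222. 196.] 157 med [0.352 0.161 0.057] lo [0.341 0.154 0.013] hi [0.366 0.175 0.08 ]
small_clip 0.55 [278. 248.] 224 med [ 0.472 -0.082  0.03 ] lo [ 0.463 -0.088  0.006] hi [ 0.484 -0.073  0.054]
small_clip 0.45 [248. 243.] 323 med [ 0.403 -0.024  0.016] lo [ 0.378 -0.029  0.002] hi [0.427 0.007 0.018]
spare_battery 0.84 [246. 241.] 339 med [ 0.401 -0.024  0.016] lo [ 0.377 -0.029  0.002] hi [0.427 0.011 0.018]
matchbox 0.67 [258. 203.] 152 med [0.439 0.207 0.017] lo [0.418 0.194 0.003] hi [0.455 0.245 0.019]
filter_case 0.56 [258. 304.] 1736 med [ 0.422 -0.24
[... 392 characters left out ...]
 0.74 [237. 268.] 312 med [0.367 0.089 0.036] lo [ 0.352  0.078 -0.   ] hi [0.386 0.105 0.081]
small_clip 0.5 [323. 210.] 160 med [ 0.471 -0.073  0.032] lo [ 0.462 -0.086 -0.   ] hi [ 0.487 -0.062  0.054]
spare_battery 0.94 [293. 250.] 526 med [ 0.402 -0.006  0.016] lo [ 0.378 -0.025  0.012] hi [0.427 0.011 0.02 ]
matchbox 0.96 [169. 226.] 513 med [0.445 0.225 0.017] lo [0.423 0.199 0.007] hi [0.468 0.252 0.021]
filter_case 0.87 [407. 236.] 1788 med [ 0.423 -0.229  0.013] lo [ 0.385 -0.27   0.008] hi [ 0.462 -0.191  0.016]
filter_case 0.7 [171. 226.] 499 med [0.445 0.225 0.017] lo [0.423 0.199 0.009] hi [0.466 0.251 0.02 ]
0.8 [ 9.88329675e-01  1.52330077e-01 -2.00984393e-05 -3.41720525e-05]
```

```bash
python3 - <<'E'
import cv2
a=cv2.imread("pics/side.png")[150:330,180:440];b=cv2.imread("pics/top.png")[90:300,130:440]
cv2.imwrite("pics/s2.png",cv2.resize(a,(780,540),interpolation=cv2.INTER_CUBIC));cv2.imwrite("pics/t2.png",cv2.resize(b,(775,525),interpolation=cv2.INTER_CUBIC))
E
```

```text
(no output)
```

View pics/s2.png

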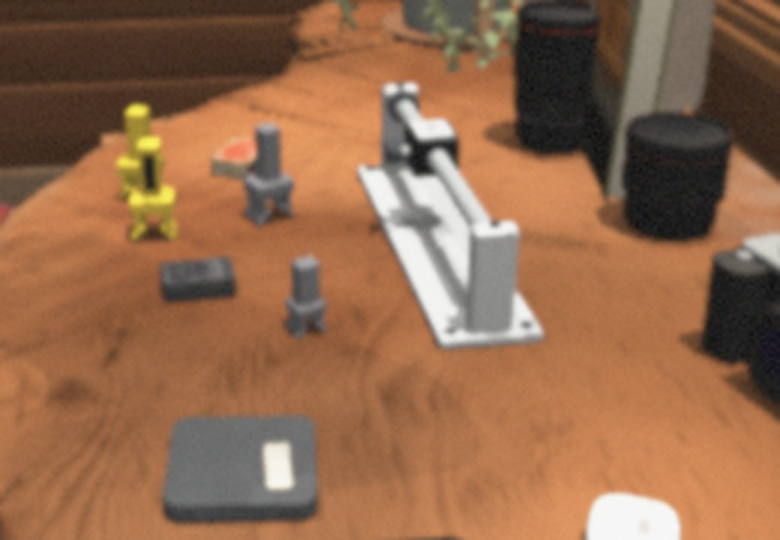

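View pics/t2.png

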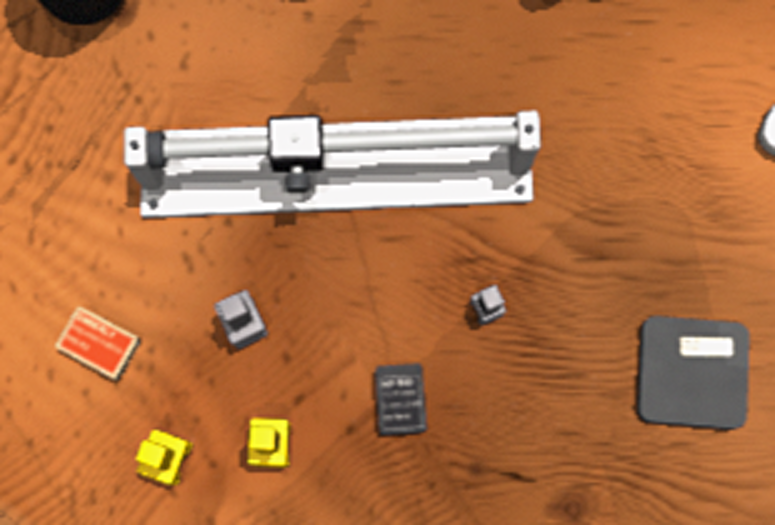

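The grey clips are at about (240,318) (larger) and (488,303) (smaller) in the enlarged top picture. The carriage is at (295,143), the collar at (155,148), and the bare bar is to the right of the carriage. Two yellow look-alikes sit at (160,457) and (268,443). Next I fit the bar and take a closer look with the wrist camera.

```bash
cat >> h.py <<'E'
from scipy.spatial.transform import Rotation as Rt
def down(a):  # tool down, tool y (closing line) at world angle a, wrapped to nearest of a, a+pi near home
    y=np.array([np.cos(a),np.sin(a),0]); z=np.array([0,0,-1.]); x=np.cross(y,z)
    return Rt.from_matrix(np.c_[x,y,z]).as_quat()
E
python3 - <<'E'
from h import *
for n in("side","top"):
    c=dict(np.load(n+".npz")); P=world(c,np.ones((420,560),bool))
    B=P[(abs(P[:,0]-.577)<.015)&(P[:,1]>-.09)&(P[:,1]<.03)&(P[:,2]>.06)&(P[:,2]<.085)]
    f=np.polyfit(B[:,1],B[:,0],1); print(n,len(B),f,"zmax",np.percentile(B[:,2],95))
    T=P[(abs(P[:,0]-.461)<.03)&(abs(P[:,1]-.112)<.03)&(P[:,2]>.072)]
    print("tab top",len(T),T.mean(0),T.min(0),T.max(0))
for a in(0,np.pi):
  for p in([.42,.1,.3],[.53,.05,.3]): print(a,inverse_kinematics(p,down(a)))
a=min((0,np.pi),key=lambda a:abs(inverse_kinematics([.42,.1,.3],down(a))[5]))
move_ptp([.42,.1,.3],down(a)); print(a,current_joint_pos(),current_clock())
c=capture("wrist"); np.savez("w1.npz",**c); cv2.imwrite("pics/w1.png",c["image"])
print("cam",-c["R"].T@c["t"],c["R"])
for d in silhouettes("wrist","clip"): print(d["conf"],d["xy"],np.median(world(c,d["region"]),0) if d["region"].any() else 0)
E
```

```text
side 148 [-0.02971417  0.58534463] zmax 0.07960159337950314
tab top 43 [0.46204935 0.1089645  0.07722963] [0.45313569 0.10059248 0.07217937] [0.47226232 0.12071687 0.08057859]
top 349 [-0.02264964  0.58655597] zmax 0.07979334450832058
tab top 88 [0.462293   0.11487948 0.07866623] [0.45290194 0.10489594 0.07279261] [0.47206256 0.1244125  0.08253803]
0 [ 7.34713665e-02  3.82944740e-02  1.73176064e+00 -4.44089210e-16
  1.37153754e+00  7.34713665e-02]
0 [-3.57281841e-02  1.97187872e-01  1.54476862e+00 -4.44089210e-16
  1.39963616e+00 -3.57281841e-02]
3.141592653589793 None
3.141592653589793 NoneTraceback (most recent call last):
  File "<stdin>", line 10, in <module>
  File "<stdin>", line 10, in <lambda>
TypeError: 'NoneType' object is not subscriptable
```

```bash
python3 - <<'E'
from h import *
for k,p in enumerate(([.42,.1,.28],[.53,.03,.3])):
    move_ptp(p,down(0)); print(current_clock())
    c=capture("wrist"); np.savez(f"w{k}.npz",**c); cv2.imwrite(f"pics/w{k}.png",c["image"])
    print("cam",(-c["R"].T@c["t"]).round(3),c["R"].round(2).tolist())
    for q in("clip","carriage","rail"):
      for d in silhouettes("wrist",q)[:3]: print(q,d["conf"],d["xy"],np.median(world(c,d["region"]),0))
E
python3 -c "
import cv2,numpy as np
cv2.imwrite('pics/w01.png',np.hstack([cv2.resize(cv2.imread(f'pics/w{k}.png'),(400,300),interpolation=cv2.INTER_AREA) for k in(0,1)]))"
```

```text
3.3333
cam [0.421 0.168 0.441] [[1.0, 0.0, 0.0], [0.0, -0.97, 0.25], [0.0, -0.25, -0.97]]
clip 0.92 [228.8, 183.7] [0.37254249 0.09637924 0.03449029]
clip 0.9 [215.2, 111.7] [0.36288495 0.16956034 0.040839  ]
clip 0.85 [315.9, 164.2] [0.45993849 0.11779046 0.03409091]
carriage 0.84 [432.0, 213.1] [0.57779364 0.07259473 0.08486834]
rail 0.59 [419.0, 175.3] [0.57819052 0.10277266 0.00825368]
4.125
cam [0.53  0.098 0.46 ] [[1.0, 0.0, -0.0], [0.0, -0.97, 0.25], [-0.0, -0.25, -0.97]]
clip 0.93 [114.3, 45.0] [0.36493489 0.16717584 0.03427598]
clip 0.74 [133.7, 120.5] [0.37646604 0.09122065 0.03415247]
clip 0.73 [216.3, 98.3] [0.46780763 0.11417828 0.03687764]
carriage 0.92 [326.9, 144.0] [0.5818659  0.07091967 0.08553308]
rail 0.8 [324.1, 148.3] [0.58239977 0.06715371 0.00783379]
```

View pics/w01.png

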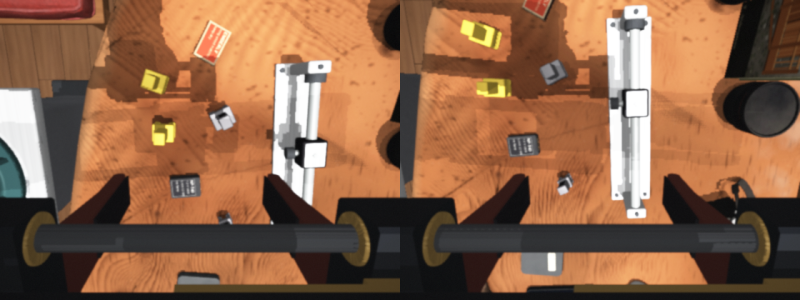

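```bash
python3 - <<'E'
from h import *
for n in("top","w0","w1"):
    c=dict(np.load(n+".npz")); P=world(c,np.ones((420,560),bool))
    C=P[(abs(P[:,0]-.461)<.035)&(abs(P[:,1]-.112)<.035)]
    for lo,hi in((.024,.042),(.07,.086)):
        S=C[(C[:,2]>lo)&(C[:,2]<hi)]; r=cv2.minAreaRect((S[:,:2]*1000).astype(np.float32)); print(n,lo,len(S),S.mean(0).round(4),np.round(r[0],1),np.round(r[1],1),round(r[2],1), "zmed",np.median(S[:,2]).round(4))
    B=P[(abs(P[:,0]-.58)<.02)&(P[:,2]>.055)&(P[:,2]<.083)&(P[:,1]>-.09)&(P[:,1]<.035)]
    f=np.polyfit(B[:,1],B[:,0],1); print(" bar",len(B),f,"x at y=-.02",np.polyval(f,-.02),"ztop",np.percentile(B[:,2],90))
    T=P[(abs(P[:,0]-.58)<.03)&(P[:,2]>.084)&(abs(P[:,1]-.07)<.04)]
    if len(T): print(" carr top",len(T),np.percentile(T,3,0).round(4),np.percentile(T,97,0).round(4))
c=cv2.imread("pics/w0.png")[125:205,275:355]; d=cv2.imread("pics/w1.png")[60:140,175:255]
cv2.imwrite("pics/clip.png",np.hstack([cv2.resize(a,(400,400),interpolation=cv2.INTER_CUBIC) for a in(c,d)]))
E
```

```text
top 0.024 150 [0.4586 0.1122 0.0349] [462.5 115. ] [33.7 27.8] 27.1 zmed 0.035
top 0.07 92 [0.4622 0.1147 0.0783] [462.5 115.1] [16.2 17.3] 23.0 zmed 0.0786
 bar 547 [-0.04182449  0.58843789] x at y=-.02 0.5892743800552833 ztop 0.07931900884735811
 carr top 392 [0.5699 0.0527 0.0845] [0.6036 0.0892 0.0912]
w0 0.024 481 [0.4604 0.1173 0.0331] [462.4 114.6] [33.9 28.5] 25.8 zmed 0.0332
w0 0.07 299 [0.4619 0.1152 0.0771] [462.4 114.8] [15.9 18. ] 27.5 zmed 0.0773
 bar 541 [-0.08819543  0.5885279 ] x at y=-.02 0.5902918055677064 ztop 0.07681200000936814
 carr top 1194 [0.5708 0.0534 0.0843] [0.6022 0.0885 0.0879]
w1 0.024 436 [0.4679 0.1135 0.0332] [462.5 114.4] [34. 28.] 26.2 zmed 0.0332
w1 0.07 314 [0.4629 0.1143 0.0769] [462.5 114.3] [16.3 17.8] 25.4 zmed 0.077
 bar 1432 [-0.04195233  0.58867559] x at y=-.02 0.589514632321501 ztop 0.07692019956755922
 carr top 24085 [0.5522 0.0337 0.0864] [0.5887 0.068  0.4127]
```

View pics/clip.png

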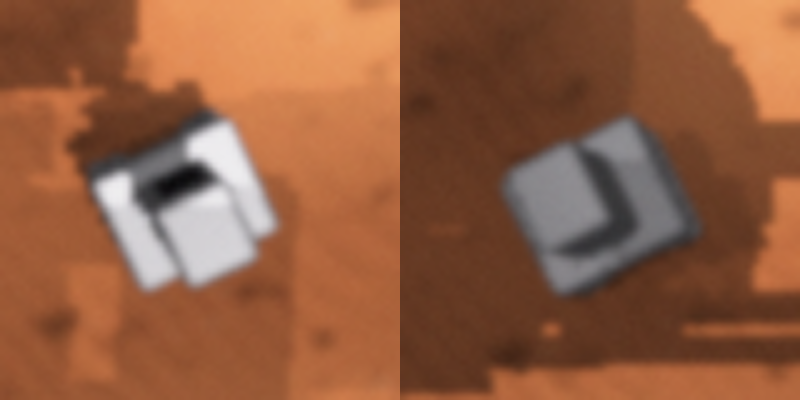

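```bash
cat > rail.py <<'E'
from h import *
def fit(c,name=""):
    P=world(c,np.ones((420,560),bool)); f=np.array([-.04,.5886])
    for _ in range(5):
        d=P[:,0]-np.polyval(f,P[:,1])
        B=P[(abs(d)<.0085)&(P[:,2]>.069)&(P[:,2]<.082)&(P[:,1]>-.10)&(P[:,1]<.035)]
        f=np.polyfit(B[:,1],B[:,0],1)
    Bt=B[B[:,2]>np.percentile(B[:,2],40)]
    print(name,len(B),"slope",f[0].round(4),"x(-.02)",np.polyval(f,-.02).round(4),"ztop",np.percentile(B[:,2],[50,90]).round(4),"y",B[:,1].min(),B[:,1].max())
    d=P[:,0]-np.polyval(f,P[:,1])
    T=P[(abs(d)<.03)&(P[:,2]>.083)&(P[:,2]<.095)&(P[:,1]>.02)&(P[:,1]<.12)]
    r=cv2.minAreaRect((T[:,:2]*1000).astype(np.float32)); print("  carr",np.round(r[0],1),np.round(r[1],1),round(r[2],1),np.median(T[:,2]))
    S=P[(P[:,0]>.5)&(P[:,0]<.66)&(P[:,1]>-.14)&(P[:,1]<.22)&(P[:,2]>.005)&(P[:,2]<.0125)]
    r=cv2.minAreaRect((S[:,:2]*1000).astype(np.float32)); print("  plate",np.round(r[0],1),np.round(r[1],1),round(r[2],1))
    return f
if __name__=="__main__":
    for n in("top","w0","w1"): fit(dict(np.load(n+".npz")),n)
E
python3 rail.py
```

```text
top 555 slope -0.0421 x(-.02) 0.5893 ztop [0.0769 0.0794] y -0.09980622561998398 0.03478662792956702
  carr [587.1  70.9] [37.5 39.3] 4.3 0.08780329163196975
  plate [571.5  43.5] [134.1 350.8] 3.9
w0 521 slope -0.0902 x(-.02) 0.5904 ztop [0.0754 0.0768] y -0.011788086769812177 0.03497024004671717
  carr [586.2  70.9] [36.1 39.6] 2.9 0.08619266035690801
  plate [578.6  59. ] [ 53.4 278. ] 2.4
w1 1550 slope -0.04 x(-.02) 0.5895 ztop [0.0756 0.0772] y -0.09994785943618005 0.03497170204914465
  carr [586.5  70.4] [35.6 39.6] 2.8 0.08608183743473206
  plate [587.9  43.2] [ 70.  309.8] 2.4
```

```bash
cat >> h.py <<'E'
YAW=.042; U=np.array([-np.sin(YAW),np.cos(YAW)]); O=np.array([.5873,.0432])
def rp(y,z): return [*(O+U*y),z]   # rail y -> world
def st(s): print(s,"t",round(current_clock(),2),"p",np.round(current_position(),4),"F",np.round(current_force(),2),"T",np.round(current_torque(),2),"gap",round(current_finger_gap(),4),"grip",round(current_grip_force(),1))
E
python3 - <<'E'
from h import *
q=down(np.deg2rad(26)); p=[.4625,.1147]
move_ptp([*p,.16],q); st("hover")
print(servo_line([*p,.043],rate=.12,contact_N=8)); st("down")
move_gripper(0.0); st("closed")
print(servo_line([*p,.17],rate=.12)); st("lift")
move_ptp(rp(-.03,.17),down(YAW)); st("over bar")
c=capture("side"); cv2.imwrite("pics/held.png",cv2.resize(c["image"][110:310,200:440],(720,600),interpolation=cv2.INTER_CUBIC))
E
```

```text
hover t 5.07 p [0.4639 0.1148 0.1611] F [0.45 0.74 0.21] T [-0.03 -0.08 -0.01] gap 0.0877 grip 0.0
False
down t 6.19 p [0.4632 0.1147 0.0436] F [0.79 0.5  0.06] T [-0.02 -0.07 -0.03] gap 0.088 grip 0.0
closed t 7.29 p [0.4624 0.1147 0.0429] F [ 0.01 -0.9  -1.04] T [-0.05 -0.14  0.02] gap 0.0158 grip 30.0
False
lift t 8.5 p [0.4619 0.1146 0.1693] F [-0.01  0.88 -0.45] T [-0.01 -0.08  0.  ] gap 0.016 grip 30.0
over bar t 9.19 p [0.5872 0.0135 0.1689] F [-0.37  0.06 -1.2 ] T [ 0.   -0.05 -0.02] gap 0.0156 grip 30.0
```

View pics/held.png

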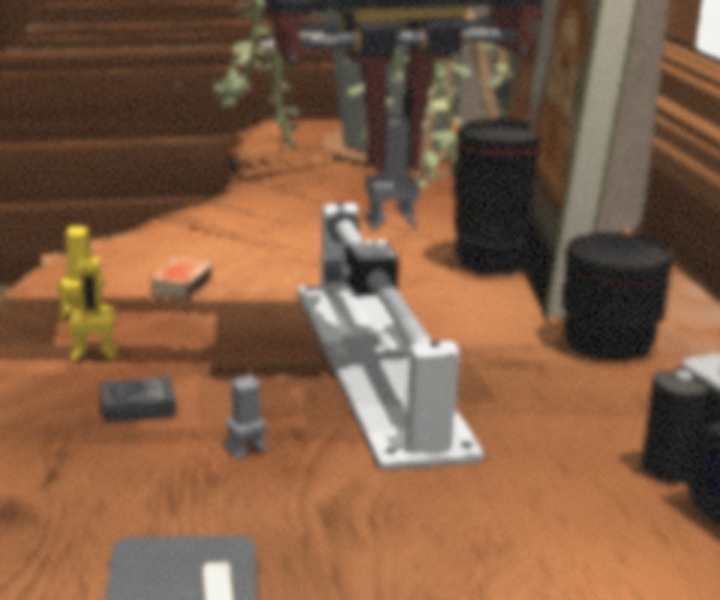

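The clip is held upright, mouth down (392,180), above the bar, with the carriage at (370,268). Next: press it on.

```bash
python3 - <<'E'
from h import *
sleep(.3); print(rp(-.03,.17)); st("settled")
servo_line(rp(-.03,.135),rate=.1); sleep(.2); st("pre")
for k in range(1):
    print(servo_line(rp(-.03,.097),rate=.02,contact_N=14)); st("press"); sleep(.2); st("after")
c=capture("side"); cv2.imwrite("pics/press.png",cv2.resize(c["image"][110:310,200:440],(720,600),interpolation=cv2.INTER_CUBIC))
E
```

```text
[np.float64(0.5885596295926715), np.float64(0.013226456110608707), 0.17]
settled t 9.54 p [0.5879 0.0141 0.1702] F [0.01 0.28 0.4 ] T [-0.08 -0.12  0.02] gap 0.016 grip 30.0
pre t 10.24 p [0.5892 0.0132 0.1358] F [ 0.59 -0.27 -1.6 ] T [-0.01 -0.09 -0.03] gap 0.0158 grip 30.0
True
press t 11.56 p [0.5887 0.0132 0.1068] F [-0.81 -0.14  2.75] T [-0.02 -0.08 -0.02] gap 0.0158 grip 30.0
after t 11.76 p [0.5886 0.0132 0.1067] F [ 0.27 -0.23  3.4 ] T [-0.09 -0.14 -0.02] gap 0.0156 grip 30.0
```

```bash
python3 - <<'E'
from h import *
for k in range(3):
    r=servo_line(rp(-.03,.0965),rate=.015,contact_N=17); st(f"press {r}"); sleep(.2); st("after")
    if not r or current_position()[2]<.0995: break
c=capture("side"); cv2.imwrite("pics/press.png",cv2.resize(c["image"][110:310,200:440],(720,600),interpolation=cv2.INTER_CUBIC))
E
```

```text
press False t 12.62 p [0.5884 0.0133 0.0976] F [-4.230e+00  1.000e-02  1.442e+01] T [-0.02  0.63 -0.01] gap 0.0158 grip 30.0
after t 12.82 p [0.5884 0.0133 0.0976] F [-3.59  0.65 14.36] T [-0.02  0.64 -0.  ] gap 0.0155 grip 30.0
```

View pics/press.png

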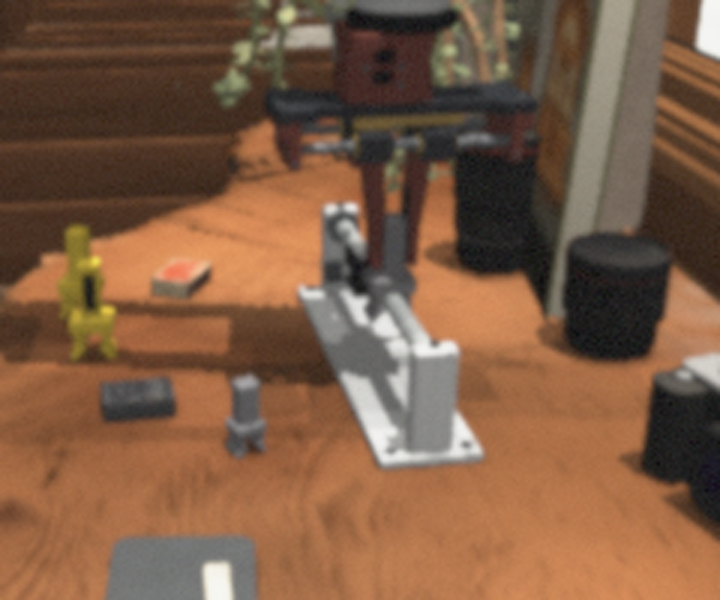

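```bash
python3 - <<'E'
from h import *
p=np.array(current_position())
servo_line([p[0]-.0003,p[1],.0985],rate=.02); sleep(.3); st("relaxed")
servo_line([p[0]-.0003,p[1],.1000],rate=.02); sleep(.3); st("tug")
servo_line([p[0]-.0003,p[1],.0980],rate=.02); sleep(.3); st("back")
E
```

```text
relaxed t 13.42 p [0.5881 0.0133 0.0982] F [ 1.96  0.19 -1.71] T [-0.02 -0.49  0.01] gap 0.0157 grip 30.0
tug t 13.97 p [0.5877 0.0133 0.0996] F [ 3.    1.48 -9.8 ] T [ 0.05 -0.62 -0.02] gap 0.0161 grip 30.0
back t 14.52 p [0.5882 0.0132 0.0983] F [ 0.2  -0.66 -0.75] T [-0.01 -0.26 -0.03] gap 0.0157 grip 30.0
```

The clip is retained: a 1.5 mm tug gave −10 N. Now slide it, monitoring the force.

```bash
python3 - <<'E'
from h import *
p0=np.array([.5882,.0132]); 
for s in (.015,.03,.05,.07,.085):
    r=servo_line([*(p0+U*s),.0978],rate=.03,contact_N=14); st(f"{s} {r}")
    if r: break
E
```

```text
0.015 False t 15.17 p [0.5877 0.0289 0.0978] F [ 1.46 -0.05 -3.03] T [ 0.2  -0.41 -0.01] gap 0.016 grip 30.0
0.03 False t 15.82 p [0.5871 0.0433 0.0978] F [ 2.48 -2.83 -2.59] T [-0.59 -0.53  0.02] gap 0.0157 grip 30.0
0.05 False t 16.63 p [0.5862 0.0633 0.0978] F [ 2.21 -2.03 -2.15] T [-0.64 -0.63 -0.01] gap 0.0157 grip 30.0
0.07 False t 17.45 p [0.5854 0.0832 0.0979] F [ 2.69 -2.97 -2.12] T [-0.59 -0.75  0.02] gap 0.0158 grip 30.0
0.085 False t 18.1 p [0.5847 0.0983 0.0979] F [ 3.27 -2.01 -2.05] T [-0.43 -0.75 -0.03] gap 0.0159 grip 30.0
```

```bash
python3 - <<'E'
from h import *
p0=np.array([.5885,.0132])
r=servo_line([*(p0+U*.095),.0979],rate=.03,contact_N=12); st(f"95 {r}")
s=.095
while s<.108 and not r:
    s+=.0006
    servo_line([*(p0+U*s),.0979],rate=.02); f=np.mean([current_force() for _ in range(3)],0)
    print(round(s,4),np.round(f,1),round(current_position()[1],4))
    if f[1]<-14: break
st("end"); sleep(.3); st("held")
E
```

```text
95 False t 18.58 p [0.5844 0.1083 0.0978] F [ 2.28 -1.9  -1.25] T [-0.43 -0.64 -0.  ] gap 0.0158 grip 30.0
0.0956 [ 2.5 -3.3 -1.6] 0.1086
0.0962 [ 2.2 -3.7 -2.4] 0.1091
0.0968 [ 2.2 -3.7 -1.2] 0.1099
0.0974 [ 1.9 -4.8 -1.4] 0.1106
0.098 [ 1.7 -3.7 -1. ] 0.1112
0.0986 [ 1.9 -3.9 -0.8] 0.1118
0.0992 [ 1.7 -4.2 -0.9] 0.1124
0.0998 [ 0.6 -3.2 -1.4] 0.113
0.1004 [ 0.  -3.2 -0.6] 0.1135
0.101 [ 0.7 -3.  -2. ] 0.1141
0.1016 [ 0.6 -6.2 -1.9] 0.1142
0.1022 [ 0.8 -7.7 -1.4] 0.1142
0.1028 [  2.1 -10.4  -0.1] 0.1143
0.1034 [  0.4 -11.9  -0.2] 0.1144
0.104 [  0.9 -14.   -0.4] 0.1144
0.1046 [  1.6 -16.1   0.4] 0.1145
end t 22.58 p [0.5841 0.1145 0.0979] F [  1.58 -16.14   0.43] T [-3.02 -0.34 -0.05] gap 0.0159 grip 30.0
held t 22.88 p [0.5842 0.1145 0.098 ] F [ 1.420e+00 -1.598e+01  1.000e-02] T [-3.04 -0.34 -0.09] gap 0.0156 grip 30.0
```

```bash
python3 - <<'E'
from h import *
p0=np.array([.5885,.0132])
servo_line([*(p0+U*.102),.0979],rate=.02); sleep(.2); st("eased")
move_gripper(.05); st("open")
p=current_position(); servo_line([p[0],p[1],.2],rate=.1); st("up")
move_ptp([.5,.02,.33],down(0)); st("away")
for n in("top","wrist"):
    c=capture(n); P=world(c,np.ones((420,560),bool))
    # rail frame
    d=P[:,:2]-O; y=d@U; x=d@np.array([U[1],-U[0]]); z=P[:,2]
    for nm,m in(("tab",(abs(x)<.03)&(z>.115)&(z<.145)&(y>.03)&(y<.12)),("carr",(abs(x)<.03)&(z>.083)&(z<.094)&(y>.083)&(y<.14))):
        if m.sum()>10: print(n,nm,m.sum(),"x",np.percentile(x[m],[3,97]).round(4),"y",np.percentile(y[m],[3,97]).round(4),"z",np.percentile(z[m],[50,95]).round(4))
    cv2.imwrite(f"pics/f_{n}.png",c["image"])
c=capture("side"); a=cv2.resize(c["image"][150:260,270:380],(400,400),interpolation=cv2.INTER_CUBIC)
b=cv2.resize(cv2.imread("pics/f_top.png")[110:220,160:270],(400,400),interpolation=cv2.INTER_CUBIC)
cv2.imwrite("pics/fin.png",np.hstack([a,b]))
E
```

```text
eased t 23.37 p [0.5842 0.1142 0.0979] F [ 1.26 -7.95  0.41] T [-1.55 -0.29 -0.03] gap 0.0157 grip 30.0
open t 24.07 p [0.5842 0.1152 0.0979] F [-0.95 -0.27  0.54] T [-0.   -0.11  0.04] gap 0.05 grip 0.0
up t 25.25 p [0.5837 0.1151 0.1993] F [-0.34  0.28 -0.46] T [-0.04 -0.08  0.03] gap 0.0499 grip 0.0
away t 26.01 p [0.5    0.0203 0.329 ] F [ 0.28  0.17 -0.44] T [-0.04 -0.07  0.01] gap 0.05 grip 0.0
top tab 128 x [-0.0074  0.0078] y [0.0629 0.0802] z [0.1333 0.1359]
top carr 467 x [-0.0161  0.0168] y [0.0865 0.1361] z [0.0877 0.0909]
wrist tab 417 x [-0.0077  0.0072] y [0.0624 0.0794] z [0.132  0.1336]
wrist carr 1477 x [-0.016   0.0165] y [0.0847 0.1245] z [0.0861 0.088 ]
```

View pics/fin.png

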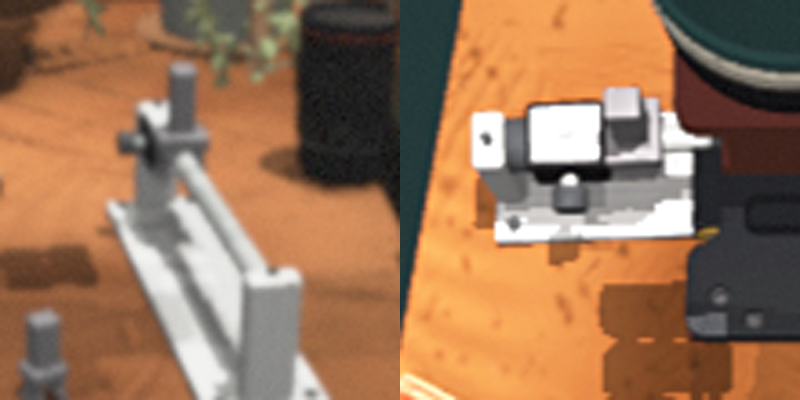

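The clip is upright on the bar (right half, 625,125) and touches the carriage (565,133), which is against the collar (515,140). The measured tab top is at z = 0.133 and tab centre at y = 0.071, as expected for a seated clip.

```bash
python3 -c "
from bench import *
print(close_job())"
```

```text
the job is handed in; nothing more can be done
None
```

The larger grey clip is snapped onto the bar, upright and touching the carriage, which sits against the end collar after a press of about 10 N (16 N at the wrist, less the clip's own friction), and the job was handed in at about 26 s; no verdict came back.

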